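# Store a seal between stack-nest trays on the engraver's bench

### The arm

A 6-joint arm with a two-finger parallel gripper is mounted at the origin on the work surface. World frame = base frame: x ahead of the robot, y to its left, z up, the work surface at z = 0. Lengths are in m, angles in rad, forces in N, time in s.
With the tool pointing down it reaches from about 0.15 to 0.775 m from the base axis. Payload 6.1 kg.
Tool frame: the origin (TCP) lies at the very end of the fingers, on their centre line; the grasp point (between the pads) lies 19 mm behind it; z points along the fingers, y is the direction in which the jaws open and shut (so a half turn about z gives the same grasp; the last joint's range is limited). The gripper opens to 85 mm and grips with 20 to 120 N. Pads are 22 mm wide; open, the fingers measure 114 mm over their backs; the gripper's body (76 mm by 85 mm) begins 54 mm behind the grasp point. The pads swing forward as they close: fully open they stand 13 mm farther back than shut.
Start: joints at [1.171, 0.126, -0.04, 1.405, 0, 1.571], TCP at [0.204, 0.484, 0.231] pointing down, gripper open.
Joint ranges: [-2.72, 2.72], [-0.95, 1.95], [-1.27, 1.35], [-1.78, 2.02], [-1.46, 1.47], [-3.14, 3.14]. Speed limits (rad/s): [2.39, 2.39, 3.01, 3.14, 3.14, 3.14].

### API

Orientations are given as a unit quaternion [x, y, z, w].
In Python, from plant import get_state, camera, hand_in gives the robot as it stands.
- The arm moves only by the tool arm_command, never from a script. Its argument "series" is one flat list of numbers, 7 for each row, row after row: the turn, a rotation vector about the tool's x, y, z in rad, then the shift along the tool's x, y, z in mm, then the opening, from 0 (shut) to 1 (fully open). A call has 1 to 20 rows; each row is the pose to reach, as a shift and turn from the pose commanded when the call began, along the tool's axes at that moment; what a row does not reach only later rows make up. A row lasts 1/8 s, in which the tool goes at most 62.5 mm and 10.7 degrees, less where a joint would pass 70% of its speed; a pose out of reach is approached as far as the arm can. A call with a gripper value outside its range is refused whole. The fingers move at their own pace and stop on an object; "grip_force" is the grip in N (left out, the last holds). Time passes only in rows, so rows that repeat a pose let the fingers close. It gives the time, the measured TCP pose, the force and the opening at its end, in the units of the state.
- get_state(): the state, without advancing time (a new reading comes with each control period).
- camera(name): name is "side" or "top"; returns a dict with "pixels" (384x512x3 uint8, red, green, blue), "range_z" (384x512 float32, m along the optical axis (not along the pixel's ray), 0 where there is no reading), "camera_matrix" (3x3 intrinsics, pixels), "R" (3x3) and "t" (3): a world point X has camera coordinates R X + t. Camera axes: x right, y down, z forward; pixel columns grow to the right and rows downward; lengths in m; the calibration is good to about 2 mm. A picture is of the moment at which its call begins.
- hand_in(): hands the job in, once; it reports no verdict.
The state is a dict: "time_s": time; "joint_positions": joint angles; "dq": joint speeds; "joint_efforts": joint torques, N m; "tool_pos": TCP position; "eef_rot": TCP orientation; "contact_force": force on the tool from outside, world axes, zero at the start; "ft_torque": the same for the moment, N m; "width": opening from 0.0 (shut) to 1.0 (fully open).
Only numpy, scipy, OpenCV 4.12 (cv2) and the standard library are available. Lean on these libraries where they do the work, as an engineer would, in place of code of your own. Each camera call takes 0.05 s, during which the arm holds its last target.

### The job

Two parts trays stand nested on the engraver's bench, the blue one inside the white one. Lift the blue tray out, stand the brass seal upright on the floor of the white tray, then put the blue tray back on the white one turned half round (orange ends opposite), so that it sits level on the ledges above the seal instead of nesting. Leave the white tray where it stands and the steel seal, jar and graver undisturbed.

Things in the scene. Friction and masses are not known exactly. Their poses are not given: they have to be found in the camera images.
- tray_low: White stack-nest tray, 130 (x) x 64 (y) x 56 high, loose, 0.25 kg, on the bench. Origin: centre of underside; z up; +x end orange. Band z 26-56: upright walls 3 thick, inside 124 x 58. Below, a narrower box 110 x 35 (inside 105 x 30), floor 3 thick; shoulder at z 26-28.5. Inside the band 4 ledges, at x -42 and +14: tops z 50, 20 long, 41 apart across y.
- tray_top: Blue tray, 0.13 kg, same shape and axes as the white one, nested in it at the start: orange ends together, 30 mm higher. Each tray has 4 feet outside its lower box, at x +42 and -14: underside z 0, 14 long, 52 over both in y. Turned half round with centres in line, the feet stand on the white tray's ledges: 50 mm higher, with 3 mm play sideways and 7 endways in the rim.
- tray_top_tab (a point): Top of the blue tray's orange tab, a flat lip 36 wide that reaches 10 mm out from the rim of its orange (+x) end; the point is at x 70, y 0, z 56 of that tray.
- tray_low_tab (a point): Top of the white tray's orange tab, a flat lip 36 wide that reaches 10 mm out from the rim of its orange (+x) end; the point is at x 70, y 0, z 56 of that tray.
- seal_brass: desk seal, turned solid brass, 40 high: round foot 22 across and 8 high, then a cone to a handle 16 across from z 13 to 40; origin at the centre of the underside, z up. Stands on its foot at the start. About 0.085 kg.
- seal_steel: desk seal, turned solid steel, 40 high: round foot 22 across and 8 high, then a cone to a handle 16 across from z 13 to 40; origin at the centre of the underside, z up. Stands on its foot at the start. Bystander.
- jar: glass jar with a wooden lid, 52 across, 65 high, origin under its centre. Bystander.
- graver: hand graver with a round wooden handle, 130 long, about 25 across, lying on the bench along its x; origin under its middle. Bystander.
Mind the look-alikes: they are no part of the job. What is shaped like the tray_low but turquoise is not meant.

How it is judged:
By the outcome, as a careful person would: the job done as asked, in the order asked, and still so for the second after the job is handed in, with the robot touching nothing.
It also fails if it takes over 64 s, if anything falls off the work surface, if the arm or the gripper's body presses on something with over 40 N, if the wrist force passes 120 N, or if a joint passes its speed limit or range.

## Working session

There is one attempt and no reset: what is moved stays moved. The work goes in short steps, Python scripts to look and compute and a tool call to move; the robot and the scene stay as the last step left them, time stands still between calls to the robot, and variables do not carry over. Pictures are saved under pics/ and viewed, and the job is handed in when it is done.

Besides the shell and the picture viewer there is one more tool, called after ">>>" by a JSON object that holds its "op" and its "data", one argument or row to a line. arm_command: Moves the arm, as the interface text tells. Its arguments: {"type":"object","properties":{"series":{"type":"array"},"grip_force":{"type":"number"}},"required":["series"]}

```bash
mkdir -p pics; ls
cat > h.py <<'E'
import numpy as np, cv2
from plant import get_state, camera, hand_in
def grab(n,tag):
    c=camera(n); np.savez(f'{tag}.npz',**{k:np.array(v) for k,v in c.items()})
    cv2.imwrite(f'pics/{tag}.png',cv2.resize(c['pixels'][:,:,::-1],(768,576)))
    return c
def load(tag): return dict(np.load(f'{tag}.npz'))
def cloud(c):
    K,R,t=c['camera_matrix'],c['R'],c['t']; z=c['range_z']; v,u=np.mgrid[:z.shape[0],:z.shape[1]]
    P=np.stack([(u-K[0,2])/K[0,0]*z,(v-K[1,2])/K[1,1]*z,z],-1)
    return (P-t)@R
def ray(c,u,v,h):
    K,R,t=c['camera_matrix'],c['R'],c['t']; o=-R.T@t
    d=R.T@np.array([(u-K[0,2])/K[0,0],(v-K[1,2])/K[1,1],1]); return o+d*(h-o[2])/d[2]
E
python3 - <<'E'
from h import *
for n in('top','side'):
    c=grab(n,n+'0'); print(n,c['camera_matrix'],-c['R'].T@c['t'],c['R'])
s=get_state();print(s)
E
```

```text
pics
top [[414.08761612   0.         259.34250598]
 [  0.         414.08761612 193.65979838]
 [  0.           0.           1.        ]] [ 0.49189976 -0.01535865  0.80489121] [[-0.02310441 -0.99963762  0.01381376]
 [-0.9925237   0.02127921 -0.12018277]
 [ 0.11984528 -0.01648723 -0.99265567]]
side [[495.04950874   0.         258.85257569]
 [  0.         495.04950874 180.38765825]
 [  0.           0.           1.        ]] [ 0.49579415 -0.78340344  0.60540343] [[ 0.99780096 -0.06627013 -0.00122655]
 [-0.03816733 -0.55934312 -0.82805708]
 [ 0.05418939  0.82628297 -0.56064246]]
{'time_s': 0.1, 'joint_positions': array([ 1.17099167e+00,  1.26319232e-01, -4.05164448e-02,  1.40536909e+00,
        2.34934839e-05,  1.57078110e+00]), 'dq': array([ 2.54770191e-05, -1.38195388e-03,  2.00204876e-03, -4.17177752e-04,
        9.59230393e-04, -9.95259721e-06]), 'joint_efforts': array([ 9.74920331e-04, -4.36903918e+01,  3.53606594e+01,  1.36569675e-02,
        8.25884649e-05,  1.04444393e-05]), 'tool_pos': array([0.20420384, 0.48326851, 0.23060224]), 'eef_rot': array([ 1.98566102e-01,  9.80087245e-01, -6.87864284e-04, -1.51357934e-04]), 'contact_force': array([ 0.58834196,  0.089971  , -1.09624102]), 'ft_torque': array([-0.03318601,  0.00205776, -0.0186924 ]), 'width': 1.0023487475515414}
```

View pics/top0.png

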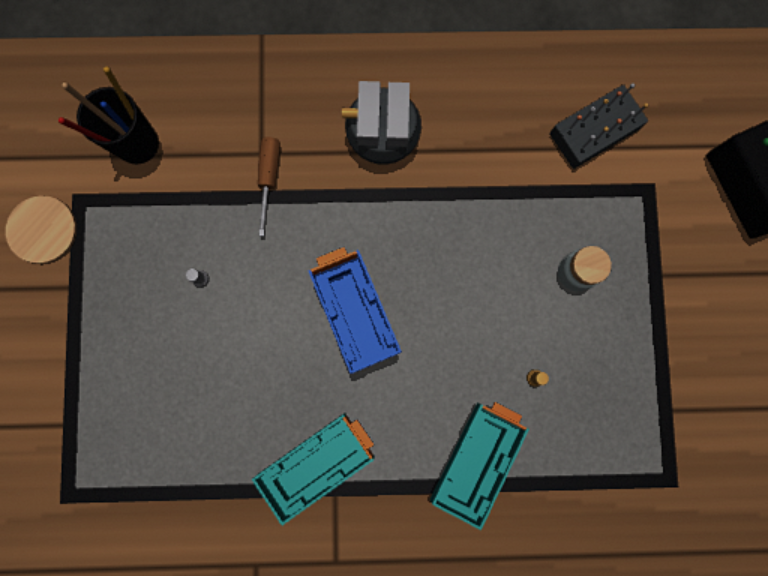

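View pics/side0.png

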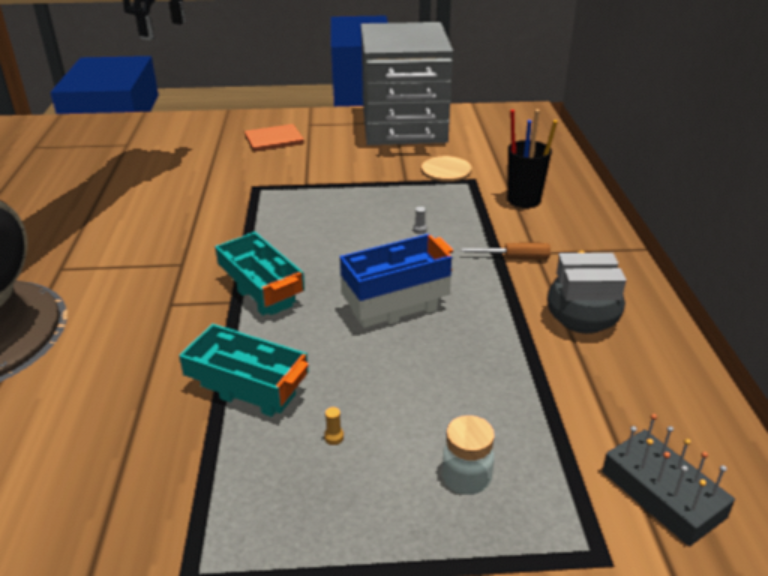

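```bash
cat >> h.py <<'E'
from scipy.spatial.transform import Rotation as Ro
def hsv(c): return cv2.cvtColor(c['pixels'],cv2.COLOR_RGB2HSV)
def mask(c,lo,hi): return cv2.inRange(hsv(c),np.array(lo),np.array(hi))>0
def rect(P):
    r=cv2.minAreaRect((P[:,:2]*1000).astype(np.float32)); b=cv2.boxPoints(r)
    e=[b[1]-b[0],b[2]-b[1]]; l=max(e,key=np.linalg.norm)
    return np.array(r[0]),sorted(np.linalg.norm(x) for x in e),np.degrees(np.arctan2(l[1],l[0]))%180
E
python3 - <<'E'
from h import *
for n in('top0','side0'):
    c=load(n);P=cloud(c)
    m=mask(c,(108,120,40),(128,255,255)); 
    roi=np.zeros_like(m); 
    if n=='top0': roi[150:270,190:280]=1
    else: roi[150:230,215:310]=1
    m&=roi>0
    Q=P[m]; print(n,'blue n',m.sum(),np.percentile(Q[:,2],[1,10,50,90,99]))
    for lo,hi in((.08,.092),(.083,.095)):
        q=Q[(Q[:,2]>lo)&(Q[:,2]<hi)]; print(len(q),np.median(q[:,2]),rect(q))
    o=mask(c,(5,150,60),(18,255,255))&(roi>0)
    if n=='top0': o=mask(c,(3,150,60),(15,255,255)); o[:160]=0;o[185:]=0;o[:,:200]=0;o[:,245:]=0
    q=P[o];q=q[q[:,2]>.075]; print('orange',len(q),q.mean(0)*1000,rect(q))
    # seals
    h=hsv(c)
c=load('top0');P=cloud(c);s=load('side0');S=cloud(s)
def seal(c,P,box,tag):
    y0,y1,x0,x1=box;q=P[y0:y1,x0:x1].reshape(-1,3);q=q[(q[:,2]>.006)&(q[:,2]<.06)]
    top=q[q[:,2]>.035]
    print(tag,len(q),len(top),top.mean(0)*1000,np.ptp(top,0)*1000,top[:,2].max())
seal(c,P,(238,265,345,372),'brass top');seal(c,P,(172,197,118,145),'steel top')
seal(s,S,(265,300,208,236),'brass side');seal(s,S,(132,160,268,292),'steel side')
print('graver/jar', )
for u,v,h in((268,180,.0),(590,265,.065),(505,412,.05),(372,440,.05)): print(ray(c,u/1.5,v/1.5,h))
im=c['pixels'][150:270,110:380,::-1];cv2.imwrite('pics/crop0.png',cv2.resize(im,None,fx=2.9,fy=2.9,interpolation=2))
E
```

```text
top0 blue n 2562 [0.01830814 0.031155   0.05682555 0.08377155 0.08736031]
355 0.08457480742628307 (array([556.29541016,  14.03953934]), [np.float32(63.52423), np.float32(129.32326)], np.float32(21.57857))
283 0.08487267272641047 (array([555.9519043 ,  13.87443161]), [np.float32(63.525524), np.float32(128.47552)], np.float32(21.614374))
orange 176 [618.10131939  38.56822564  88.57223823] (array([567.0645752 ,   3.78917694]), [np.float32(54.624294), np.float32(145.19548)], np.float32(34.90872))
side0 blue n 1969 [0.05461335 0.05875932 0.07224517 0.08535997 0.08779578]
534 0.0841918301069151 (array([555.97937012,  13.88690948]), [np.float32(69.31996), np.float32(131.80579)], np.float32(20.956314))
325 0.08563378406046157 (array([555.8972168 ,  14.06456375]), [np.float32(69.30675), np.float32(131.6186)], np.float32(21.172045))
orange 126 [616.12927538  32.26154979  88.34018197] (array([ 565.62738037, -363.33139038]), [np.float32(29.868263), np.float32(851.1504)], np.float32(82.571175))
brass top 122 64 [ 472.48723991 -212.1541719    38.94202039] [14.70977144 14.95525551  7.33151418] 0.04247661636997593
steel top 125 58 [610.36139401 215.96565522  38.60099994] [13.58346354 15.09489775  6.97686466] 0.042112210119336115
brass side 240 74 [ 472.49570209 -214.0957825    39.49417695] [12.9610834  18.69898415  7.50448481] 0.04272867382059743
steel side 112 30 [609.29628346 213.88088323  39.5753835 ] [12.77405368 18.24242429  7.16244642] 0.04234294312607867
graver/jar
[0.74056578 0.12883632 0.        ]
[ 0.60710626 -0.27182625  0.065     ]
[ 0.43333545 -0.16356124  0.05      ]
[ 0.4044203  -0.00352782  0.05      ]
```

View pics/crop0.png

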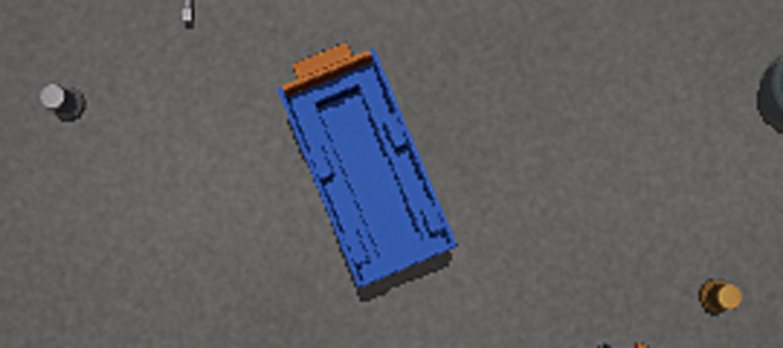

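```bash
cat >> h.py <<'E'
def plan(p,yaw,s=None):
    """p mm world TCP, yaw deg of tool x axis (tool down). prints turn & shift in present tool frame, both options"""
    s=s or get_state(); R0=Ro.from_quat(s['eef_rot']); p0=np.array(s['tool_pos'])*1000
    sh=R0.inv().apply(np.array(p)-p0)
    for k in(0,180):
        a=np.radians(yaw+k); x=np.array([np.cos(a),np.sin(a),0]); z=np.array([0,0,-1.]); y=np.cross(z,x)
        Rt=Ro.from_matrix(np.stack([x,y,z],1)); rv=(R0.inv()*Rt).as_rotvec()
        q=s['joint_positions']; dj1=np.arctan2(p[1],p[0])-q[0]
        print('yaw',yaw+k,'turn',rv.round(4),'shift',sh.round(1),'j6 (if psi=j1-j6)',(q[5]+dj1-rv[2]*-1).round(2),(q[5]+dj1+(-rv[2])*-1).round(2))
def show(s=None):
    s=s or get_state(); M=Ro.from_quat(s['eef_rot']).as_matrix()
    print('t',round(s['time_s'],2),'tcp',(s['tool_pos']*1000).round(1),'xyaw',np.degrees(np.arctan2(M[1,0],M[0,0])).round(2),'zax',M[:,2].round(4),'q',s['joint_positions'].round(3),'w',round(s['width'],3),'F',s['contact_force'].round(1))
E
python3 - <<'E'
from h import *
show(); plan((556.5,14.2,150),21.5); plan((556.5,14.2,62),21.5)
E
```

```text
t 0.1 tcp [204.2 483.3 230.6] xyaw 157.09 zax [-6.0e-04 -1.3e-03 -1.0e+00] q [ 1.171  0.126 -0.041  1.405  0.     1.571] w 1.002 F [ 0.6  0.1 -1.1]
yaw 21.5 turn [-7.0000e-04  1.7000e-03  2.3666e+00] shift [-507.1 -294.8   81. ] j6 (if psi=j1-j6) 2.79 2.79
yaw 201.5 turn [-1.30e-03 -6.00e-04 -7.75e-01] shift [-507.1 -294.8   81. ] j6 (if psi=j1-j6) -0.35 -0.35
yaw 21.5 turn [-7.0000e-04  1.7000e-03  2.3666e+00] shift [-507.1 -294.7  169. ] j6 (if psi=j1-j6) 2.79 2.79
yaw 201.5 turn [-1.30e-03 -6.00e-04 -7.75e-01] shift [-507.1 -294.7  169. ] j6 (if psi=j1-j6) -0.35 -0.35
```

>>> {"op": "arm_command", "data": {
  "series": [0,0,-0.775,-507,-295,81,1,0,0,-0.775,-507,-295,81,1,0,0,-0.775,-507,-295,81,1,0,0,-0.775,-507,-295,81,1,0,0,-0.775,-507,-295,81,1,0,0,-0.775,-507,-295,81,1,0,0,-0.775,-507,-295,81,1,0,0,-0.775,-507,-295,81,1,0,0,-0.775,-507,-295,81,1,0,0,-0.775,-507,-295,81,1,0,0,-0.775,-507,-295,81,1,0,0,-0.775,-507,-295,81,1],
  "grip_force": 30
}}

```text
time_s: 1.6
tool_pos: [0.556, 0.0144, 0.1497]
eef_rot: [-0.186, 0.983, 0.0, -0.001]
contact_force: [0.1, 0.3, 0.1]
width: 0.996
```

Run:
```python
from h import *
show(); plan((556.5,14.2,64),201.5)
```

```text
t 1.6 tcp [556.   14.4 149.7] xyaw -158.54 zax [-1.6e-03  3.0e-04 -1.0e+00] q [ 0.026  0.197 -0.133  1.242  0.    -0.349] w 0.996 F [0.1 0.3 0.1]
yaw 201.5 turn [ 0.0009 -0.0013 -0.0007] shift [-0.5 -0.5 85.7] j6 (if psi=j1-j6) -0.35 -0.35
yaw 381.5 turn [-2.1000e-03 -1.3000e-03  3.1409e+00] shift [-0.5 -0.5 85.7] j6 (if psi=j1-j6) 2.79 2.79
```

>>> {"op": "arm_command", "data": {
  "series": [0,0,0,-0.5,-0.5,50,1,0,0,0,-0.5,-0.5,97,1,0,0,0,-0.5,-0.5,97,1,0,0,0,-0.5,-0.5,97,0.5,0,0,0,-0.5,-0.5,97,0.5,0,0,0,-0.5,-0.5,97,0.5,0,0,0,-0.5,-0.5,97,0.5,0,0,0,-0.5,-0.5,97,0.5],
  "grip_force": 30
}}

```text
time_s: 2.6
tool_pos: [0.5588, 0.0147, 0.0559]
eef_rot: [-0.187, 0.982, 0.0, 0.002]
contact_force: [-1.2, 0.4, 7.1]
width: 0.747
```

Run:
```python
from h import *
show(); grab('side','side1')
```

```text
t 2.6 tcp [558.8  14.7  55.9] xyaw -158.48 zax [ 0.0042  0.0012 -1.    ] q [ 2.600e-02  2.420e-01 -2.880e-01  1.036e+00  1.000e-03 -3.500e-01] w 0.747 F [-1.2  0.4  7.1]
```

View pics/side1.png

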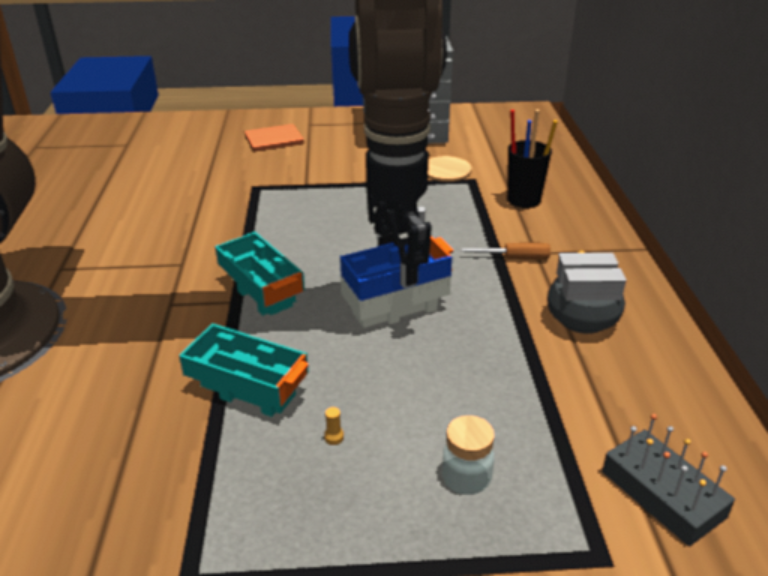

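>>> {"op": "arm_command", "data": {
  "series": [0,0,0,0,0,-4,0.5,0,0,0,0,0,-8,0.5,0,0,0,0,0,-14,0.5,0,0,0,0,0,-20,0.5,0,0,0,0,0,-20,0.5]
}}

```text
time_s: 3.28
tool_pos: [0.5576, 0.0142, 0.074]
eef_rot: [-0.186, 0.982, -0.0, 0.001]
contact_force: [0.1, -0.3, -1.6]
width: 0.737
```

Run:
```python
from h import *
show(); c=grab('side','side2'); 
cv2.imwrite('pics/crop2.png',cv2.resize(c['pixels'][130:230,210:320,::-1],None,fx=6,fy=6,interpolation=2))
```

```text
t 3.27 tcp [557.6  14.2  74. ] xyaw -158.51 zax [ 0.0011  0.     -1.    ] q [ 0.025  0.232 -0.261  1.078 -0.    -0.35 ] w 0.737 F [ 0.1 -0.3 -1.6]
```

View pics/crop2.png

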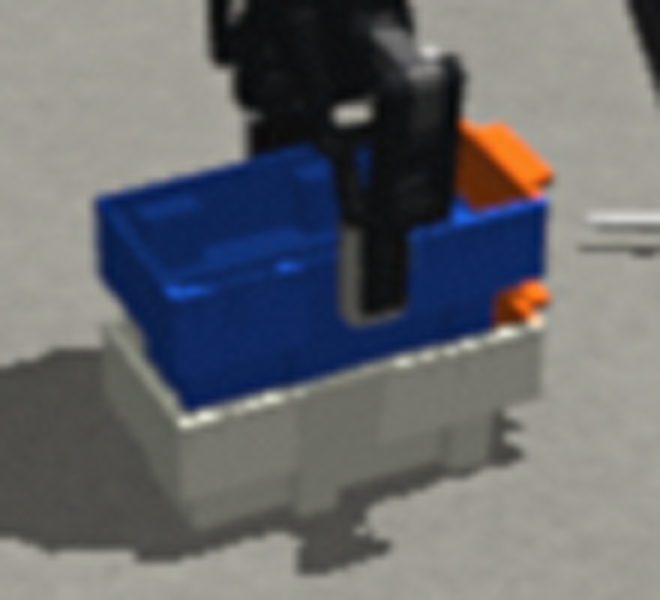

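Run:
```python
from h import *
for p in((557.6,14.2,150),(460,240,130),(460,240,27)): plan(p,201.5)
```

```text
yaw 201.5 turn [-0.0002  0.0005 -0.0001] shift [ -0.2  -0.1 -76.4] j6 (if psi=j1-j6) -0.35 -0.35
yaw 381.5 turn [8.0000e-04 3.0000e-04 3.1415e+00] shift [ -0.2  -0.1 -76.4] j6 (if psi=j1-j6) 2.79 2.79
yaw 201.5 turn [-0.0002  0.0005 -0.0001] shift [  7.9 245.8 -56.5] j6 (if psi=j1-j6) 0.11 0.11
yaw 381.5 turn [8.0000e-04 3.0000e-04 3.1415e+00] shift [  7.9 245.8 -56.5] j6 (if psi=j1-j6) 3.25 3.25
yaw 201.5 turn [-0.0002  0.0005 -0.0001] shift [  7.9 245.8  46.5] j6 (if psi=j1-j6) 0.11 0.11
yaw 381.5 turn [8.0000e-04 3.0000e-04 3.1415e+00] shift [  7.9 245.8  46.5] j6 (if psi=j1-j6) 3.25 3.25
```

>>> {"op": "arm_command", "data": {
  "series": [0,0,0,0,0,-35,0.5,0,0,0,0,0,-76,0.5,0,0,0,0,40,-76,0.5,0,0,0,0,90,-76,0.5,0,0,0,4,140,-70,0.5,0,0,0,8,190,-60,0.5,0,0,0,8,225,-40,0.5,0,0,0,8,246,-10,0.5,0,0,0,8,246,20,0.5,0,0,0,8,246,36,0.5,0,0,0,8,246,40,0.5,0,0,0,8,246,44,0.5,0,0,0,8,246,46,0.5,0,0,0,8,246,46,0.5]
}}

```text
time_s: 5.08
tool_pos: [0.46, 0.2402, 0.0278]
eef_rot: [-0.186, 0.982, 0.0, 0.0]
contact_force: [-0.6, -0.9, -1.6]
width: 0.744
```

Run:
```python
from h import *
show(); c=grab('side','side3'); 
cv2.imwrite('pics/crop3.png',cv2.resize(c['pixels'][70:240,210:340,::-1],None,fx=4,fy=4,interpolation=2)[:600])
```

```text
t 5.08 tcp [460.  240.2  27.8] xyaw -158.52 zax [ 8.e-04  4.e-04 -1.e+00] q [ 0.481  0.195 -0.415  0.96   0.     0.106] w 0.744 F [-0.6 -0.9 -1.6]
```

View pics/crop3.png

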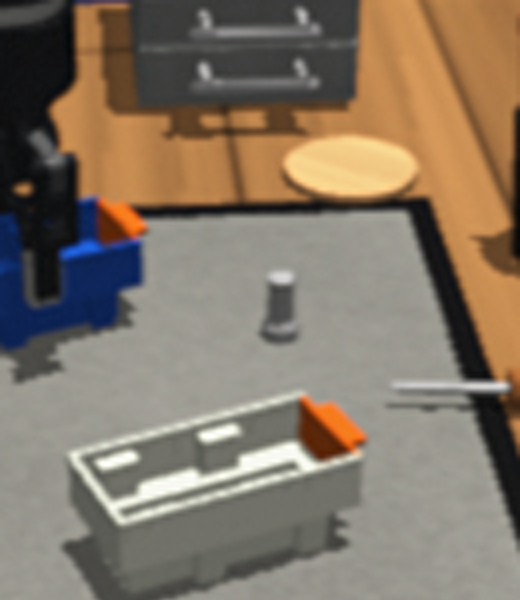

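>>> {"op": "arm_command", "data": {
  "series": [0,0,0,0,0,2,0.5,0,0,0,0,0,3,0.5,0,0,0,0,0,4,0.5,0,0,0,0,0,4,0.5]
}}

```text
time_s: 5.62
tool_pos: [0.46, 0.2403, 0.0259]
eef_rot: [-0.186, 0.982, 0.0, 0.001]
contact_force: [-5.9, -3.7, 18.2]
width: 0.744
```

Run:
```python
from h import *
show(); c=grab('side','side4'); 
P=cloud(c);m=mask(c,(108,120,40),(128,255,255));m[:100]=0;m[160:]=0;m[:,:180]=0;m[:,260:]=0
print(np.percentile(P[m][:,2],[1,50,95,99]))
cv2.imwrite('pics/crop4.png',cv2.resize(c['pixels'][90:170,180:280,::-1],None,fx=6,fy=6,interpolation=2)[:600])
```

```text
t 5.62 tcp [460.  240.3  25.9] xyaw -158.51 zax [ 0.002  0.001 -1.   ] q [ 0.481  0.196 -0.419  0.954 -0.     0.106] w 0.744 F [-5.9 -3.7 18.2]
[0.00241078 0.0391081  0.05658481 0.08984554]
```

View pics/crop4.png

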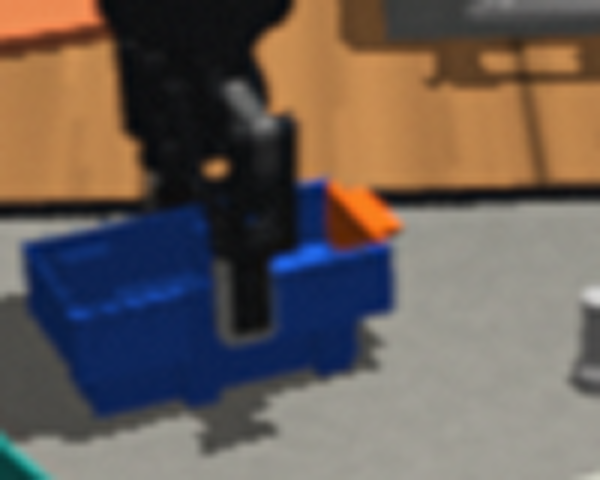

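Run:
```python
from h import *
c=load('top0');P=cloud(c)
q=P[238:265,345:372].reshape(-1,3); 
for lo in(.037,.039):
    t=q[(q[:,2]>lo)&(q[:,2]<.05)]; print(len(t),t.mean(0)*1000,cv2.minEnclosingCircle((t[:,:2]*1000).astype(np.float32)))
# colour top face ray
m=mask(c,(10,60,140),(30,255,255)); m[:238]=0;m[265:]=0;m[:,:345]=0;m[:,372:]=0
v,u=np.nonzero(m);print(len(u),u.mean(),v.mean(),ray(c,u.mean(),v.mean(),.04)*1000)
for p in((460,240,130),(472.5,-213,90),(472.5,-213,14)): plan(p,111.5)
```

```text
57 [ 472.49651571 -212.64728757   39.28669026] ((472.59429931640625, -212.4035186767578), 7.75278377532959)
33 [ 472.36226322 -213.63347482   40.16038008] ((472.5986022949219, -212.5338897705078), 7.561009883880615)
52 361.28846153846155 251.71153846153845 [ 472.90359029 -212.72667727   40.        ]
yaw 111.5 turn [0.0019 0.0016 1.5707] shift [-1.000e-01 -3.000e-01 -1.041e+02] j6 (if psi=j1-j6) 1.68 1.68
yaw 291.5 turn [-0.0016  0.0019 -1.5709] shift [-1.000e-01 -3.000e-01 -1.041e+02] j6 (if psi=j1-j6) -1.47 -1.47
yaw 111.5 turn [0.0019 0.0016 1.5707] shift [ 154.3 -426.4  -64.5] j6 (if psi=j1-j6) 0.77 0.77
yaw 291.5 turn [-0.0016  0.0019 -1.5709] shift [ 154.3 -426.4  -64.5] j6 (if psi=j1-j6) -2.37 -2.37
yaw 111.5 turn [0.0019 0.0016 1.5707] shift [ 154.5 -426.4   11.5] j6 (if psi=j1-j6) 0.77 0.77
yaw 291.5 turn [-0.0016  0.0019 -1.5709] shift [ 154.5 -426.4   11.5] j6 (if psi=j1-j6) -2.37 -2.37
```

>>> {"op": "arm_command", "data": {
  "series": [0,0,0,0,0,0,1,0,0,0,0,0,0,1,0,0,0,0,0,-1,1,0,0,0,0,0,-45,1,0,0,0,0,0,-95,1,0,0,1.571,154.5,-426.5,-95,0.5,0,0,1.571,154.5,-426.5,-95,0.5,0,0,1.571,154.5,-426.5,-95,0.5,0,0,1.571,154.5,-426.5,-95,0.5,0,0,1.571,154.5,-426.5,-95,0.5,0,0,1.571,154.5,-426.5,-95,0.5,0,0,1.571,154.5,-426.5,-95,0.5,0,0,1.571,154.5,-426.5,-95,0.5,0,0,1.571,154.5,-426.5,-95,0.5,0,0,1.571,154.5,-426.5,-60,0.5,0,0,1.571,154.5,-426.5,-60,0.5,0,0,1.571,154.5,-426.5,-60,0.5],
  "grip_force": 40
}}

```text
time_s: 7.8
tool_pos: [0.4723, -0.2132, 0.0839]
eef_rot: [0.563, 0.827, -0.0, -0.0]
contact_force: [1.1, -0.8, 0.1]
width: 0.501
```

Run:
```python
from h import *
show(); plan((472.5,-212.8,14),111.5); grab('side','side5')
```

```text
t 7.8 tcp [ 472.3 -213.2   83.9] xyaw 111.5 zax [-0.  0. -1.] q [-0.424  0.155 -0.332  1.084 -0.     0.771] w 0.501 F [ 1.1 -0.8  0.1]
yaw 111.5 turn [-0. -0. -0.] shift [ 0.3  0.4 69.9] j6 (if psi=j1-j6) 0.77 0.77
yaw 291.5 turn [-0.0000e+00  1.0000e-04  3.1416e+00] shift [ 0.3  0.4 69.9] j6 (if psi=j1-j6) 3.91 3.91
```

View pics/side5.png

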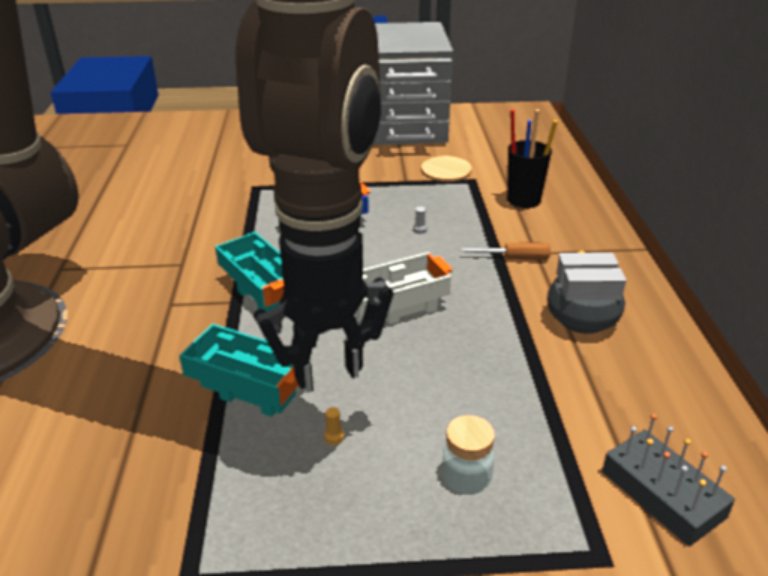

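>>> {"op": "arm_command", "data": {
  "series": [0,0,0,0.3,0.4,35,0.5,0,0,0,0.3,0.4,60,0.5,0,0,0,0.3,0.4,70,0.5,0,0,0,0.3,0.4,70,0.5,0,0,0,0.3,0.4,70,0.1,0,0,0,0.3,0.4,70,0.1,0,0,0,0.3,0.4,70,0.1,0,0,0,0.3,0.4,70,0.1,0,0,0,0.3,0.4,70,0.1,0,0,0,0.3,0.4,70,0.1,0,0,0,0.3,0.4,68,0.1,0,0,0,0.3,0.4,55,0.1,0,0,0,0.3,0.4,55,0.1],
  "grip_force": 40
}}

```text
time_s: 9.48
tool_pos: [0.4732, -0.2132, 0.0296]
eef_rot: [0.563, 0.827, 0.0, 0.001]
contact_force: [0.5, -0.1, -1.0]
width: 0.163
```

Run:
```python
from h import *
show(); c=grab('side','side6')
cv2.imwrite('pics/crop6.png',cv2.resize(c['pixels'][200:310,120:300,::-1],None,fx=4,fy=4,interpolation=2)[:600])
# white tray from side3/top
c=grab('top','top6');P=cloud(c)
cv2.imwrite('pics/crop6t.png',cv2.resize(c['pixels'][150:270,110:380,::-1],None,fx=2.9,fy=2.9,interpolation=2))
```

```text
t 9.47 tcp [ 473.2 -213.2   29.6] xyaw 111.49 zax [ 1.8e-03 -9.0e-04 -1.0e+00] q [-0.423  0.193 -0.414  0.962 -0.     0.772] w 0.163 F [ 0.5 -0.1 -1. ]
```

View pics/crop6.png

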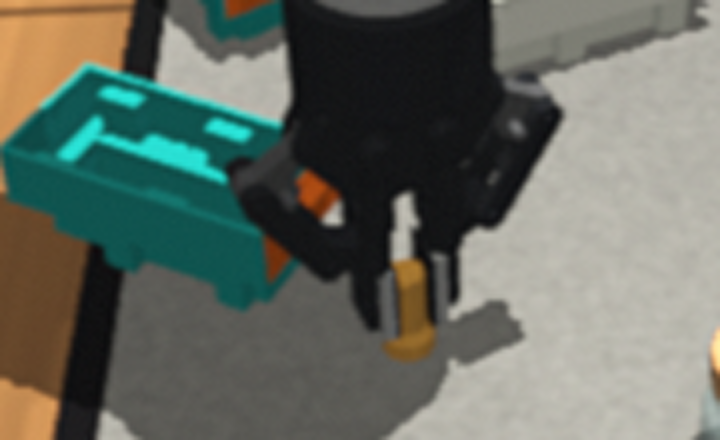

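View pics/crop6t.png

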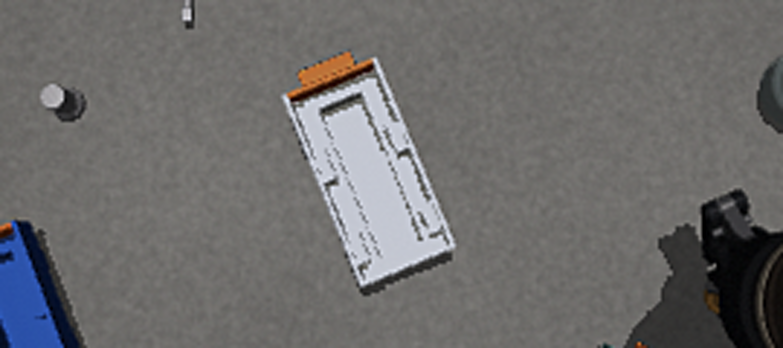

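Run:
```python
from h import *
def meas(tag):
    c=load(tag);P=cloud(c);h=hsv(c)
    near=(np.hypot(P[...,0]-.556,P[...,1]-.014)<.09)
    w=near&(P[...,2]>.048)&(P[...,2]<.064)
    a=np.radians(21.5);L=(P[...,:2]-[.556,.014])@np.array([[np.cos(a),-np.sin(a)],[np.sin(a),np.cos(a)]])*1000
    q=P[w&(L[...,0]<66.5)]; print(tag,'rim z',np.median(q[:,2]),rect(q))
    q=P[w&(h[...,1]<60)&(L[...,0]<66)]; print(' white only',rect(q))
    # end extents in local frame at |y|>22 (no tab)
    s=w&(np.abs(L[...,1])>20); l=L[s]; print(' x',np.percentile(l[:,0],[0,1,99,100]),'y',np.percentile(L[w&(L[...,0]<60)][:,1],[0,1,99,100]))
    tab=w&(L[...,0]>67); print(' tab mean',L[tab].mean(0),tab.sum())
    f=near&(P[...,2]>-.005)&(P[...,2]<.012)&(np.abs(L[...,0])<60)&(np.abs(L[...,1])<22)
    print(' floor',np.median(P[f][:,2]),np.percentile(L[f],[1,99],axis=0) if f.any() else'')
meas('top6');meas('side3')
plan((556.5,14,110),111.5)
```

```text
top6 rim z 0.05399139970418008 (array([557.12060547,  14.03913879]), [np.float32(63.9639), np.float32(130.90352)], np.float32(21.567017))
 white only (array([556.70379639,  13.87437439]), [np.float32(63.963905), np.float32(130.00696)], np.float32(21.567032))
 x [-64.36662643 -63.87142823  64.73811366  65.57719875] y [-32.42254107 -32.22616092  31.50982018  31.64904967]
 tab mean [71.14675629 -0.33287818] 89
 floor 0.0020427101458532332 [[-50.2895299  -15.24583198]
 [ 52.92882367  14.51764444]]
side3 rim z 0.05322699410084086 (array([556.45532227,  13.82068253]), [np.float32(67.81694), np.float32(132.21707)], np.float32(21.718752))
 white only (array([556.14630127,  13.69757462]), [np.float32(67.81693), np.float32(131.55171)], np.float32(21.718761))
 x [-65.2965334  -64.72715891  63.2051839   65.6791166 ] y [-34.40969448 -33.82511651  32.54491091  33.70560031]
 tab mean [71.06842383 -0.78810016] 44
 floor 0.0032146120094867616 [[-59.20843621 -21.74704479]
 [ 56.4128542   17.86315384]]
yaw 111.5 turn [ 0.0004  0.0004 -0.0003] shift [180.4 161.2 -81.4] j6 (if psi=j1-j6) 1.22 1.22
yaw 291.5 turn [ 7.0000e-04 -7.0000e-04  3.1413e+00] shift [180.4 161.2 -81.4] j6 (if psi=j1-j6) 4.36 4.36
```

>>> {"op": "arm_command", "data": {
  "series": [0,0,0,0,0,-45,0.1,0,0,0,0,0,-85,0.1,0,0,0,30,27,-85,0.1,0,0,0,70,63,-85,0.1,0,0,0,110,99,-85,0.1,0,0,0,150,134,-85,0.1,0,0,0,172,154,-85,0.1,0,0,0,180,161.3,-85,0.1,0,0,0,180,161.3,-85,0.1,0,0,0,180,161.3,-85,0.1]
}}

```text
time_s: 10.82
tool_pos: [0.5561, 0.0127, 0.1131]
eef_rot: [0.563, 0.826, -0.0, -0.0]
contact_force: [-0.5, -0.4, -0.5]
width: 0.158
```

Run:
```python
from h import *
show(); plan((556.7,13.7,17),111.55); c=grab('side','side7')
cv2.imwrite('pics/crop7.png',cv2.resize(c['pixels'][70:240,200:330,::-1],None,fx=4,fy=4,interpolation=2)[80:])
S=cloud(c); 
m=mask(c,(10,100,60),(30,255,255))
m[:110]=0;m[240:]=0;m[:,:230]=0;m[:,310:]=0
q=S[m]; q=q[np.abs(q[:,0]-.556)<.04]; print(len(q),q.mean(0)*1000,q.min(0)*1000,q.max(0)*1000)
```

```text
t 10.82 tcp [556.1  12.7 113.1] xyaw 111.42 zax [-5.e-04 -4.e-04 -1.e+00] q [ 0.023  0.21  -0.199  1.162 -0.     1.22 ] w 0.158 F [-0.5 -0.4 -0.5]
yaw 111.55 turn [-0.0006  0.0002 -0.0023] shift [ 0.7  0.9 96.1] j6 (if psi=j1-j6) 1.22 1.22
yaw 291.55 turn [2.0000e-04 1.0000e-03 3.1393e+00] shift [ 0.7  0.9 96.1] j6 (if psi=j1-j6) 4.36 4.36
190 [551.30432228  75.51507839 105.29698331] [516.27470545 -14.00642522  -2.52631484] [589.15828028 461.31537869 212.03396855]
```

View pics/crop7.png

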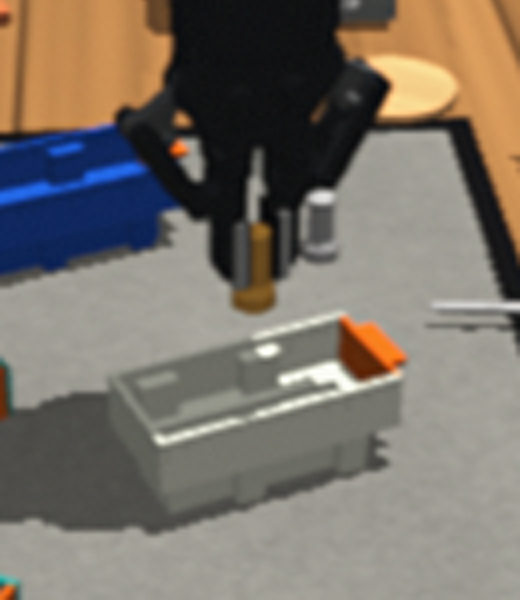

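>>> {"op": "arm_command", "data": {
  "series": [0,0,-0.002,0.7,0.9,40,0.1,0,0,-0.002,0.7,0.9,65,0.1,0,0,-0.002,0.7,0.9,85,0.1,0,0,-0.002,0.7,0.9,92,0.1,0,0,-0.002,0.7,0.9,94,0.1,0,0,-0.002,0.7,0.9,95.5,0.1,0,0,-0.002,0.7,0.9,95.5,0.1]
}}

```text
time_s: 11.75
tool_pos: [0.5576, 0.0147, 0.0185]
eef_rot: [0.562, 0.827, 0.0, 0.0]
contact_force: [0.0, -0.1, -0.2]
width: 0.162
```

Run:
```python
from h import *
show(); c=grab('side','side8')
cv2.imwrite('pics/crop8.png',cv2.resize(c['pixels'][110:240,200:330,::-1],None,fx=4.5,fy=4.5,interpolation=2))
```

```text
t 11.75 tcp [557.6  14.7  18.5] xyaw 111.6 zax [ 0.0011 -0.     -1.    ] q [ 0.026  0.27  -0.34   0.959 -0.     1.22 ] w 0.162 F [ 0.  -0.1 -0.2]
```

View pics/crop8.png

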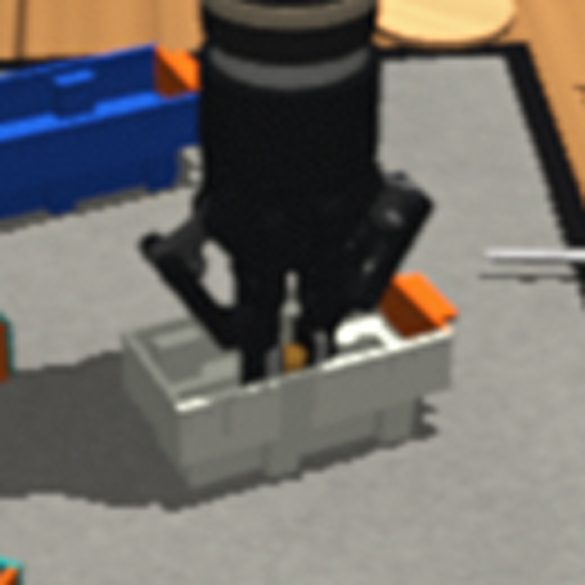

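>>> {"op": "arm_command", "data": {
  "series": [0,0,0,0,0,1,0.1,0,0,0,0,0,1.5,0.1,0,0,0,0,0,1.5,0.1]
}}

```text
time_s: 12.18
tool_pos: [0.5576, 0.0147, 0.0177]
eef_rot: [0.562, 0.827, 0.0, 0.001]
contact_force: [-2.6, 0.2, 7.0]
width: 0.165
```

Run:
```python
from h import *
show()
```

```text
t 12.18 tcp [557.6  14.7  17.7] xyaw 111.6 zax [ 0.0016 -0.     -1.    ] q [ 0.026  0.271 -0.342  0.957 -0.     1.22 ] w 0.165 F [-2.6  0.2  7. ]
```

>>> {"op": "arm_command", "data": {
  "series": [0,0,0,0,0,-0.5,0.4,0,0,0,0,0,-0.5,0.4,0,0,0,0,0,-0.5,0.4,0,0,0,0,0,-0.5,0.4,0,0,0,0,0,-15,0.4,0,0,0,0,0,-40,0.4,0,0,0,0,0,-90,0.4,0,0,0,0,0,-110,0.4,0,0,0,0,0,-110,0.4]
}}

```text
time_s: 13.3
tool_pos: [0.5586, 0.0147, 0.129]
eef_rot: [0.562, 0.827, 0.001, 0.002]
contact_force: [0.8, -0.2, -0.4]
width: 0.398
```

Run:
```python
from h import *
show(); plan((460,240.2,128),201.5); c=grab('side','side9')
cv2.imwrite('pics/crop9.png',cv2.resize(c['pixels'][80:240,180:330,::-1],None,fx=3.7,fy=3.7,interpolation=2))
S=cloud(c);m=mask(c,(108,120,40),(128,255,255))&(np.hypot(S[...,0]-.46,S[...,1]-.24)<.09)&(S[...,2]>.05)&(S[...,2]<.06); print(rect(S[m]))
```

```text
t 13.3 tcp [558.6  14.7 129. ] xyaw 111.6 zax [ 4.7e-03  1.0e-04 -1.0e+00] q [ 0.026  0.204 -0.171  1.191  0.     1.22 ] w 0.398 F [ 0.8 -0.2 -0.4]
yaw 201.5 turn [ 0.0022  0.0047 -1.569 ] shift [245.9  -8.7   0.6] j6 (if psi=j1-j6) 0.11 0.11
yaw 381.5 turn [ 0.0047 -0.0022  1.5725] shift [245.9  -8.7   0.6] j6 (if psi=j1-j6) 3.25 3.25
(array([454.98022461, 238.19882202]), [np.float32(70.3271), np.float32(124.25132)], np.float32(21.386383))
```

View pics/crop9.png

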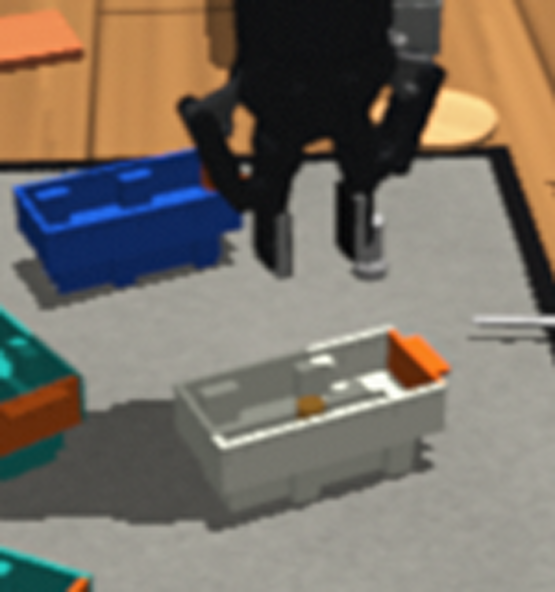

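Run:
```python
from h import *
c=grab('top','top9');P=cloud(c)
m=mask(c,(108,120,40),(128,255,255))&(np.hypot(P[...,0]-.46,P[...,1]-.24)<.09)&(P[...,2]>.05)&(P[...,2]<.062);q=P[m];print(len(q),rect(q))
h=hsv(c);o=(np.hypot(P[...,0]-.46,P[...,1]-.24)<.1)&(P[...,2]>.045)&(h[...,0]<18)&(h[...,1]>140); print(P[o].mean(0))
cv2.imwrite('pics/crop9t.png',cv2.resize(c['pixels'][150:290,80:300,::-1],None,fx=3.4,fy=3.4,interpolation=2))
```

```text
5 (array([402.48098755, 250.43089294]), [np.float32(1.4219956), np.float32(5.5564637)], np.float32(13.999762))
[nan nan nan]<stdin>:4: RuntimeWarning: Mean of empty slice.
  ret = um.true_divide(
```

View pics/crop9t.png

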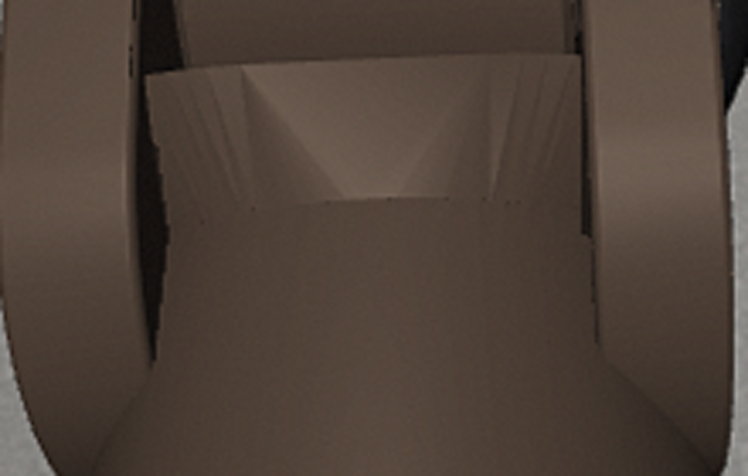

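Run:
```python
from h import *
plan((450,-190,150),201.5)
```

```text
yaw 201.5 turn [-1.000e-04 -1.000e-04 -1.569e+00] shift [-151.  -174.8  -23.9] j6 (if psi=j1-j6) -0.77 -0.77
yaw 381.5 turn [-1.0000e-04  1.0000e-04  1.5725e+00] shift [-151.  -174.8  -23.9] j6 (if psi=j1-j6) 2.37 2.37
```

>>> {"op": "arm_command", "data": {
  "series": [0,0,-0.17,-37,-43,-24,0.4,0,0,-0.35,-75,-87,-24,0.6,0,0,-0.52,-113,-130,-24,0.8,0,0,-0.7,-151,-175,-24,1,0,0,-0.87,-151,-175,-24,1,0,0,-1.05,-151,-175,-24,1,0,0,-1.22,-151,-175,-24,1,0,0,-1.4,-151,-175,-24,1,0,0,-1.569,-151,-175,-24,1,0,0,-1.569,-151,-175,-24,1]
}}

```text
time_s: 14.65
tool_pos: [0.4493, -0.1898, 0.1489]
eef_rot: [-0.186, 0.983, 0.001, -0.001]
contact_force: [-0.1, 0.5, -0.2]
width: 1.002
```

Run:
```python
from h import *
show()
c=grab('top','top10');P=cloud(c);h=hsv(c)
n=np.hypot(P[...,0]-.46,P[...,1]-.24)<.09
m=mask(c,(108,120,40),(128,255,255))&n&(P[...,2]>.048)&(P[...,2]<.064);q=P[m];print('blue',len(q),np.median(q[:,2]),rect(q))
o=(np.hypot(P[...,0]-.46,P[...,1]-.24)<.1)&(P[...,2]>.045)&(h[...,0]<18)&(h[...,1]>140); print(P[o].mean(0))
n=np.hypot(P[...,0]-.557,P[...,1]-.014)<.1
a=np.radians(21.5);L=(P[...,:2]-[.556,.014])@np.array([[np.cos(a),-np.sin(a)],[np.sin(a),np.cos(a)]])*1000
w=n&(P[...,2]>.048)&(P[...,2]<.064); q=P[w&(L[...,0]<66.5)];print('white',np.median(q[:,2]),rect(q))
b=n&(np.abs(L[...,1])<14)&(np.abs(L[...,0])<45)&(P[...,2]>.03); print('seal',b.sum(),P[b].mean(0)*1000,L[b].mean(0),P[b][:,2].max())
cv2.imwrite('pics/crop10.png',cv2.resize(c['pixels'][140:290,90:290,::-1],None,fx=3.8,fy=3.8,interpolation=2))
plan((460,240.2,110),201.5)
```

```text
t 14.65 tcp [ 449.3 -189.8  148.9] xyaw -158.61 zax [-0.0023  0.001  -1.    ] q [-0.4    0.071 -0.281  1.221  0.    -0.773] w 1.002 F [-0.1  0.5 -0.2]
blue 508 0.05388449512932555 (array([458.12319946, 239.4703064 ]), [np.float32(65.609726), np.float32(129.19249)], np.float32(21.509035))
[0.52055046 0.26397288 0.05405266]
white 0.0540373550059333 (array([557.109375  ,  14.07172012]), [np.float32(63.972706), np.float32(130.89499)], np.float32(21.564657))
seal 59 [556.55637702  14.76598693  41.47083965] [0.7983981  0.50877484] 0.04480027687198007
yaw 201.5 turn [ 0.0015 -0.0015 -0.0032] shift [-166.2  396.7   39.5] j6 (if psi=j1-j6) 0.11 0.11
yaw 381.5 turn [-2.4000e-03 -2.3000e-03  3.1383e+00] shift [-166.2  396.7   39.5] j6 (if psi=j1-j6) 3.25 3.25
```

View pics/crop10.png

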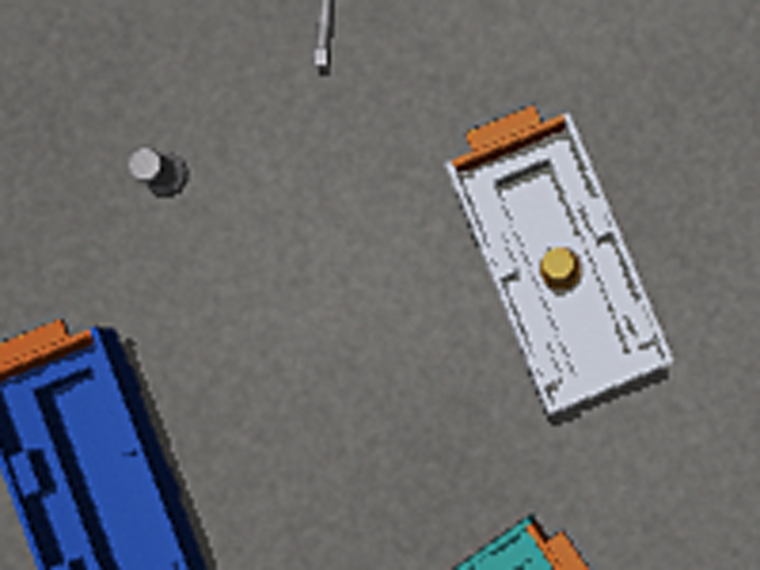

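>>> {"op": "arm_command", "data": {
  "series": [0,0,-0.003,-165,397,10,1,0,0,-0.003,-165,397,10,1,0,0,-0.003,-165,397,10,1,0,0,-0.003,-165,397,10,1,0,0,-0.003,-165,397,10,1,0,0,-0.003,-165,397,10,1,0,0,-0.003,-165,397,10,1,0,0,-0.003,-165,397,40,1,0,0,-0.003,-165,397,60,1,0,0,-0.003,-165,397,60,1]
}}

```text
time_s: 15.95
tool_pos: [0.4565, 0.2393, 0.0883]
eef_rot: [-0.187, 0.982, -0.001, -0.002]
contact_force: [-0.4, 0.2, -0.3]
width: 1.001
```

Run:
```python
from h import *
show()
c=grab('side','side11')
cv2.imwrite('pics/crop11.png',cv2.resize(c['pixels'][60:190,160:330,::-1],None,fx=4,fy=4,interpolation=2))
plan((459,240,24),201.5)
```

```text
t 15.95 tcp [456.5 239.3  88.3] xyaw -158.43 zax [-0.0038 -0.002  -1.    ] q [ 0.483  0.151 -0.327  1.097 -0.     0.106] w 1.001 F [-0.4  0.2 -0.3]
yaw 201.5 turn [-0.0002 -0.0021  0.0013] shift [-1.8 -0.1 65.6] j6 (if psi=j1-j6) 0.11 0.11
yaw 381.5 turn [ 3.3000e-03 -4.0000e-04 -3.1402e+00] shift [-1.8 -0.1 65.6] j6 (if psi=j1-j6) -3.04 -3.04
```

View pics/crop11.png

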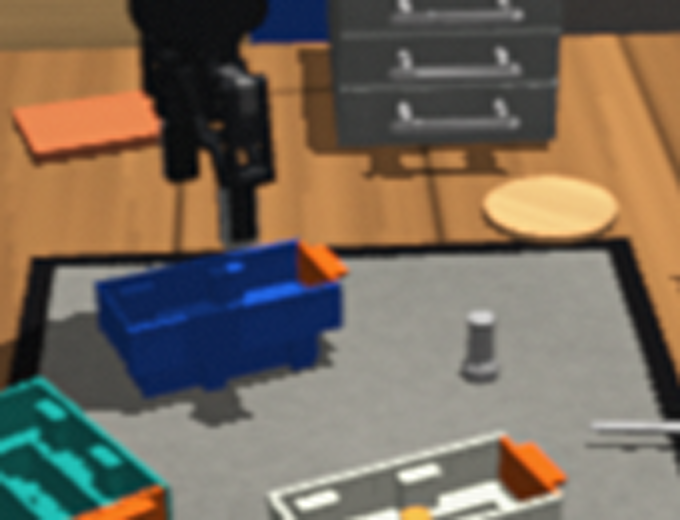

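>>> {"op": "arm_command", "data": {
  "series": [0,0,0,-0.3,0,0,1,0,0,0,-0.3,0,35,1,0,0,0,-0.3,0,60,1,0,0,0,-0.3,0,64,1,0,0,0,-0.3,0,64,0.5,0,0,0,-0.3,0,64,0.5,0,0,0,-0.3,0,64,0.5,0,0,0,-0.3,0,64,0.5,0,0,0,-0.3,0,64,0.5],
  "grip_force": 30
}}

```text
time_s: 17.12
tool_pos: [0.4594, 0.2403, 0.0278]
eef_rot: [-0.188, 0.982, 0.0, 0.001]
contact_force: [-0.3, -1.4, 6.6]
width: 0.745
```

Run:
```python
from h import *
show()
```

```text
t 17.12 tcp [459.4 240.3  27.8] xyaw -158.34 zax [ 0.0026  0.001  -1.    ] q [ 0.482  0.193 -0.418  0.957 -0.     0.104] w 0.745 F [-0.3 -1.4  6.6]
```

>>> {"op": "arm_command", "data": {
  "series": [0,0,0,0,0,-40,0.5,0,0,0,0,0,-90,0.5,0,0,0.17,0,-5,-115,0.5,0,0,0.35,0,-20,-115,0.5,0,0,0.53,-1,-35,-115,0.5,0,0,0.71,-1,-50,-115,0.5,0,0,0.89,-2,-65,-115,0.5,0,0,1.07,-2,-80,-115,0.5,0,0,1.25,-3,-95,-115,0.5,0,0,1.43,-3,-110,-115,0.5,0,0,1.61,-4,-125,-115,0.5,0,0,1.79,-4,-140,-115,0.5,0,0,1.97,-5,-157,-115,0.5,0,0,2.15,-5,-174,-115,0.5,0,0,2.33,-6,-191,-115,0.5,0,0,2.51,-6,-208,-115,0.5,0,0,2.69,-7,-225,-115,0.5,0,0,2.87,-7,-240,-115,0.5,0,0,3.05,-7,-246.4,-115,0.5,0,0,3.14,-7,-246.4,-115,0.5]
}}

```text
time_s: 19.62
tool_pos: [0.5559, 0.013, 0.1413]
eef_rot: [0.982, 0.187, -0.0, -0.0]
contact_force: [-0.1, 1.2, -1.0]
width: 0.74
```

>>> {"op": "arm_command", "data": {
  "series": [0,0,0,0,0,20,0.5,0,0,0,0,0,20,0.5,0,0,0,0,0,20,0.5]
}}

```text
time_s: 20.0
tool_pos: [0.5559, 0.0135, 0.1218]
eef_rot: [0.982, 0.189, 0.0, -0.0]
contact_force: [0.4, -0.7, -1.1]
width: 0.738
```

Run:
```python
from h import *
show();plan((556.9,13.9,77),21.55)
c=grab('side','side12')
cv2.imwrite('pics/crop12.png',cv2.resize(c['pixels'][90:240,190:340,::-1],None,fx=4,fy=4,interpolation=2))
S=cloud(c);h=hsv(c);n=np.hypot(S[...,0]-.557,S[...,1]-.014)<.09
m=mask(c,(108,120,40),(128,255,255))&n; z=S[m][:,2]; print(np.percentile(z,[1,50,99]))
a=np.radians(21.55);L=(S[...,:2]-[.5569,.0139])@np.array([[np.cos(a),-np.sin(a)],[np.sin(a),np.cos(a)]])*1000
r=m&(S[...,2]>np.percentile(z,99)-.01); q=S[r]; print(rect(q),L[r].min(0),L[r].max(0))
```

```text
t 20.0 tcp [555.9  13.5 121.8] xyaw 21.77 zax [ 1.e-04  0.e+00 -1.e+00] q [ 0.024  0.205 -0.186  1.18   0.     2.786] w 0.738 F [ 0.4 -0.7 -1.1]
yaw 21.55 turn [ 0.     -0.0001  0.0038] shift [ 1.1  0.  44.8] j6 (if psi=j1-j6) 2.79 2.79
yaw 201.55 turn [ 2.0000e-04  0.0000e+00 -3.1378e+00] shift [ 1.1  0.  44.8] j6 (if psi=j1-j6) -0.35 -0.35
[0.09694625 0.13322741 0.35575442]
(array([5.14918823e+02, 4.69221115e-01]), [np.float32(9.225577), np.float32(19.78832)], np.float32(62.91192)) [-52.42413338  -7.07202684] [-36.61057339   9.85649892]
```

View pics/crop12.png

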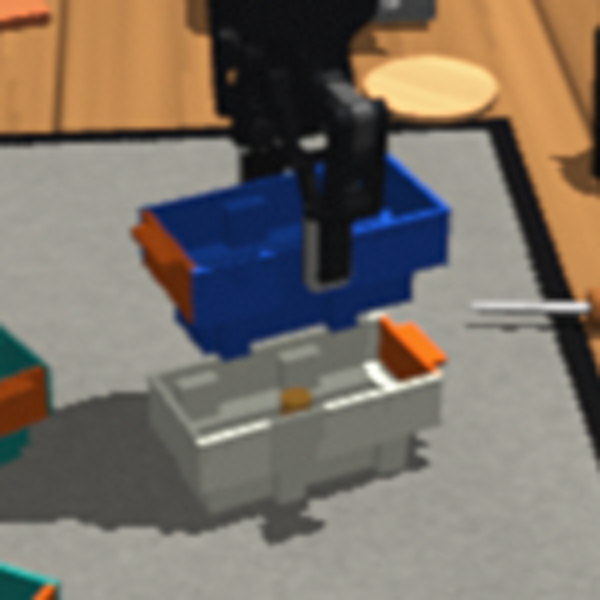

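Run:
```python
from h import *
c=load('side12')
S=cloud(c);n=np.hypot(S[...,0]-.557,S[...,1]-.014)<.1
m=mask(c,(108,120,40),(128,255,255))&n&(S[...,2]<.16)&(S[...,2]>.08); z=S[m][:,2]; print(np.percentile(z,[1,50,95,99]))
a=np.radians(21.55);L=(S[...,:2]-[.5569,.0139])@np.array([[np.cos(a),-np.sin(a)],[np.sin(a),np.cos(a)]])*1000
for lo,hi in((.143,.158),):
    r=m&(S[...,2]>lo)&(S[...,2]<hi); print(r.sum(),rect(S[r]),L[r].min(0),L[r].max(0))
w=n&(S[...,2]>.050)&(S[...,2]<.058)&(mask(c,(0,0,60),(180,70,255))); print('white',L[w].min(0),L[w].max(0),rect(S[w]))
for xs in(-40,-20,20,40):   # rim height along near wall
    r=m&(np.abs(L[...,0]-xs)<6)&(L[...,1]<-28); print(xs,np.percentile(S[r][:,2],99) if r.any() else None)
```

```text
[0.09688273 0.13220636 0.15012788 0.15145363]
474 (array([560.14953613,   9.22825241]), [np.float32(80.43845), np.float32(128.7723)], np.float32(16.968796)) [-65.40837013 -46.13131009] [64.54366758 34.51470789]
white [-66.42031852 -34.01000915] [64.03250495 35.18635559] (array([555.56304932,  13.95581055]), [np.float32(69.15959), np.float32(130.40984)], np.float32(21.45345))
-40 0.15087968976327018
-20 0.15101263317362734
20 0.15099071907276976
40 0.15127805610694173
```

>>> {"op": "arm_command", "data": {
  "series": [0,0,0.003,0.6,0,15,0.5,0,0,0.003,0.6,0,26,0.5,0,0,0.003,0.6,0,34,0.5,0,0,0.003,0.6,0,38,0.5,0,0,0.003,0.6,0,41,0.5,0,0,0.003,0.6,0,43,0.5,0,0,0.003,0.6,0,44,0.5,0,0,0.003,0.6,0,44,0.5]
}}

```text
time_s: 21.05
tool_pos: [0.5566, 0.0137, 0.0778]
eef_rot: [0.982, 0.187, 0.0, 0.0]
contact_force: [-1.2, 0.4, 2.7]
width: 0.74
```

Run:
```python
from h import *
show()
c=grab('side','side13')
cv2.imwrite('pics/crop13.png',cv2.resize(c['pixels'][100:240,200:340,::-1],None,fx=4.2,fy=4.2,interpolation=2))
```

```text
t 21.05 tcp [556.6  13.7  77.8] xyaw 21.59 zax [ 7.e-04  1.e-04 -1.e+00] q [ 0.025  0.228 -0.257  1.086  0.     2.789] w 0.74 F [-1.2  0.4  2.7]
```

View pics/crop13.png

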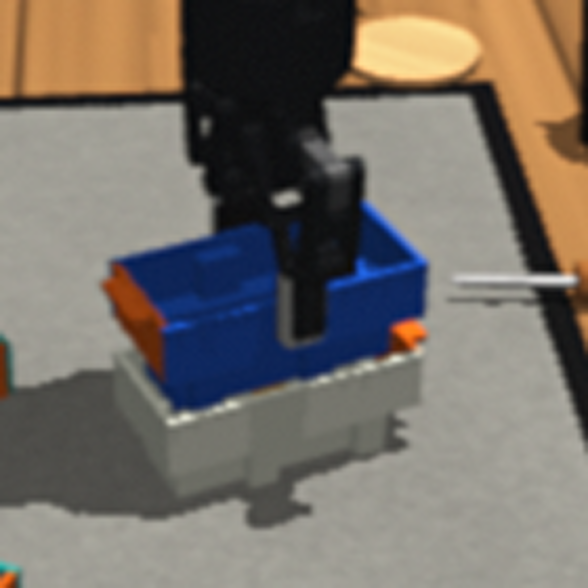

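Seated on the ledges at the expected height (TCP 77.8, first upward force). Press slightly, release, rise and clear the view.

>>> {"op": "arm_command", "data": {
  "series": [0,0,0,0,0,0.6,0.5,0,0,0,0,0,0.6,0.6,0,0,0,0,0,0.6,0.8,0,0,0,0,0,0.6,1,0,0,0,0,0,0.6,1,0,0,0,0,0,0.6,1,0,0,0,0,0,-20,1,0,0,0,0,0,-60,1,0,0,0,0,0,-110,1,0,0,0,0,0,-130,1,0,0,0,0,60,-130,1,0,0,0,0,120,-130,1,0,0,0,0,180,-130,1,0,0,0,0,240,-130,1,0,0,0,0,240,-130,1,0,0,0,0,240,-130,1]
}}

```text
time_s: 23.1
tool_pos: [0.6445, -0.2096, 0.2067]
eef_rot: [0.982, 0.187, -0.0, -0.0]
contact_force: [-0.3, 0.1, 0.6]
width: 1.001
```

Run:
```python
from h import *
show()
a=np.radians(21.55)
for cam in('top','side'):
    c=grab(cam,cam+'14');S=cloud(c)
    n=np.hypot(S[...,0]-.557,S[...,1]-.014)<.1
    L=(S[...,:2]-[.5569,.0139])@np.array([[np.cos(a),-np.sin(a)],[np.sin(a),np.cos(a)]])*1000
    r=n&(S[...,2]>.098)&(S[...,2]<.112)&(L[...,0]>-66.5); q=S[r]; print(cam,'rim',r.sum(),np.median(q[:,2]),rect(q))
    A=np.c_[L[r],np.ones(r.sum())]; k=np.linalg.lstsq(A,q[:,2]*1000,rcond=None)[0]; print(' plane slopes mm/mm',k)
    for x0 in(-50,50):
        for y0 in(-30,30):
            rr=r&(np.abs(L[...,0]-x0)<15)&(np.abs(L[...,1]-y0)<5); print(x0,y0,np.percentile(S[rr][:,2],90).round(4) if rr.any() else None,end='; ')
    w=n&(S[...,2]>.050)&(S[...,2]<.06)&mask(c,(0,0,60),(180,70,255)); print('\n white',w.sum(),rect(S[w]) if w.sum()>10 else'')
    o=n&(S[...,2]>.045)&mask(c,(3,140,50),(17,255,255))
    for lo,hi in((.045,.07),(.09,.12)):
        t=o&(S[...,2]>lo)&(S[...,2]<hi)&(np.abs(L[...,0])>64); print(' orange',lo,t.sum(),L[t].mean(0) if t.any() else'')
c=load('top14')
P=cloud(c);q=P[172:197,118:145].reshape(-1,3);print('steel',q[q[:,2]>.035].mean(0))
```

```text
t 23.1 tcp [ 644.5 -209.6  206.7] xyaw 21.55 zax [-1.e-03  7.e-04 -1.e+00] q [-0.315  0.428  0.304  1.448  0.     2.451] w 1.001 F [-0.3  0.1  0.6]
top rim 626 0.10416266718806005 (array([556.33398438,  13.45773315]), [np.float32(64.07044), np.float32(131.53098)], np.float32(21.508394))
 plane slopes mm/mm [-1.15370961e-02 -1.09837250e-03  1.03245597e+02]
-50 -30 0.1066; -50 30 0.1062; 50 -30 0.1062; 50 30 0.1064; 
 white 0 
 orange 0.045 4 [-65.04204878   3.00420352]
 orange 0.09 150 [-69.228909    -0.16061729]
side rim 741 0.10344836313188954 (array([556.51861572,  14.12728119]), [np.float32(69.577576), np.float32(132.5379)], np.float32(21.014074))
 plane slopes mm/mm [-6.94953094e-03 -4.43757331e-03  1.03253504e+02]
-50 -30 0.1071; -50 30 0.1067; 50 -30 0.1069; 50 30 0.1071; 
 white 315 (array([555.51348877,  13.31203461]), [np.float32(68.536514), np.float32(129.79463)], np.float32(21.833632))
 orange 0.045 23 [ 68.65773179 -12.43241943]
 orange 0.09 108 [-68.75421626  -5.62408507]
steel [0.60616857 0.20833974 0.0647926 ]
```

View pics/side14.png

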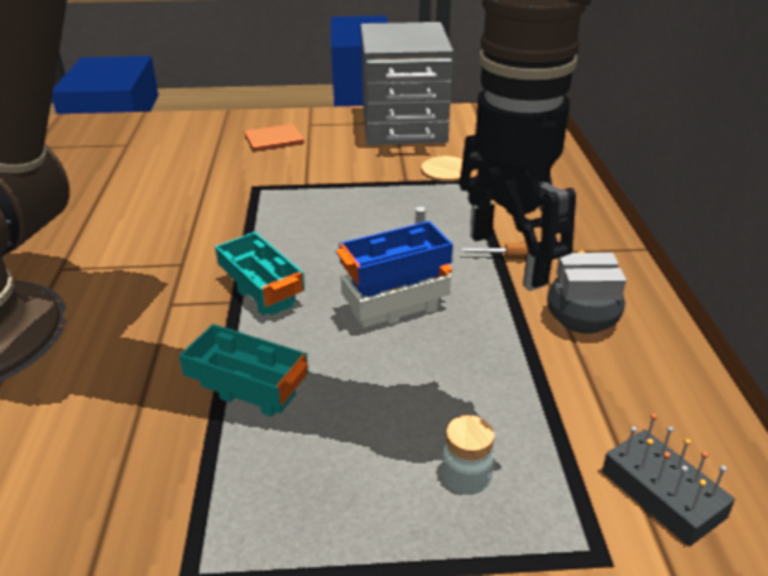

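View pics/top14.png

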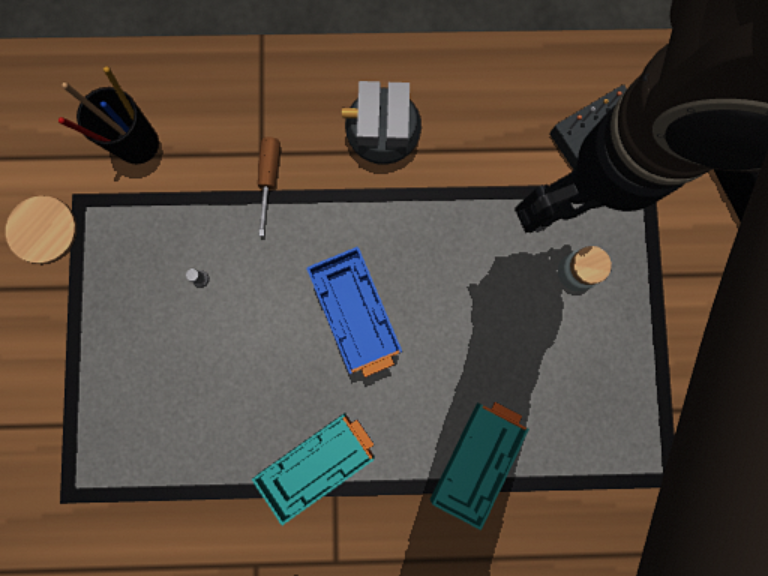

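```bash
python3 -c "
from h import *
print(hand_in())"
```

```text
the job is handed in; nothing more can be done
None
```

The job is done and handed in. I lifted the blue tray out and set it aside, then stood the brass seal upright near the centre of the white tray's floor. Then I put the blue tray back turned half round. It took about 23 s of the 64 s, and the arm was clear of everything at hand-in.

**Last checks:**
- **Blue tray:** its four rim corners measured 106.2–107.1 mm high against 106 expected, so it sits level on the ledges. It is within about 1 mm of the white tray's centre, with the orange ends opposite.
- **Brass seal:** before I covered it, it stood upright with its top at about 42 mm on average (43 expected) and its centre within 1 mm of the tray's middle. It cannot be seen now.
- **White tray:** once the seal was in, it measured within 0.1 mm of its position just before. The final top view hides its rim. The final side view agrees with the side view taken before the seal went in, to about 1 mm.
- **Bystanders:** the steel seal, jar and graver are at the same pixels as at the start, judged by eye. I did not measure the jar or graver again.

**Checks that disagreed:**
- The final depth average for the steel seal gave 65 mm high and about 8 mm off to one side. I put this down to stray depth points, because the picture shows it unmoved. I did not repeat the measurement.
- Plane fits to the blue tray's rim gave slopes of 0.1–1.2%. The fit also took in points below the rim, so I relied on the corner heights instead.

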